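Level the rests of a speaker jig with a fingertip

ROBOT

A 6-joint arm with a two-finger parallel gripper is mounted at the origin on the work surface. World frame = base frame: x ahead of the robot, y to its left, z up, the work surface at z = 0. Lengths are in m, angles in rad, forces in N, time in s.
With the tool pointing down it reaches from about 0.425 to 0.95 m from the base axis. Payload 3.5 kg.
Tool frame: the origin (TCP) lies between the finger pads; the fingertips stand 19 mm ahead of it and the grasp point (between the pads) is the TCP (ctrl.nose_length is the distance from the TCP to the fingertips, in m); z points along the fingers, y is the line along which they close (so a half turn about z gives the same grasp; the last joint's range is limited). The gripper opens to 85 mm and grips with 20 to 120 N. Pads are 22 mm wide; open, the fingers measure 114 mm over their backs; the gripper's body (76 mm by 85 mm) begins 54 mm behind the grasp point. The pads swing forward as they close: fully open they stand 13 mm farther back than shut.
Start: joints at [-1.479, 0.286, 1.577, -0, 1.279, -0.15], TCP at [0.162, -0.655, 0.215] pointing down, gripper open.
Joint ranges: [-2.77, 2.77], [-0.9, 2.22], [0.21, 2.48], [-1.53, 4.67], [0.24, 2.81], [-2.84, 2.84]. Speed limits (rad/s): [2.79, 2.79, 3.14, 3.14, 3.14, 3.14].

INTERFACE

Orientations are given as a unit quaternion [x, y, z, w].
In Python, from plant import ctrl gives the robot as it stands.
- The arm moves only by the tool apply_moves, never from a script. Its argument "series" is a list of rows, each a list of 6 numbers: the shift along the world's x, y, z scaled (see below), then the turn, a rotation vector about the world's x, y, z scaled (see below). A call has 1 to 20 rows; each row is the pose to reach, as a shift and turn from the pose commanded when the call began; what a row does not reach only later rows make up. The controller multiplies each number of a shift by 0.8 m and each number of a turn by 45 degrees. A row lasts 1/8 s, in which the tool goes at most 62.5 mm and 10.7 degrees, less where a joint would pass 70% of its speed; a pose out of reach is approached as far as the arm can. A call with a number of a shift or a turn outside -1 to 1 is refused whole. A call with a gripper value outside its range is refused whole. "jaw" is the opening, from 0 (shut) to 1 (fully open), set as the call begins (left out, the last holds). The fingers move at their own pace and stop on an object; "squeeze" is the grip in N (left out, the last holds). Time passes only in rows, so rows that repeat a pose let the fingers close. It gives the time, the measured TCP pose, the force, the opening and the grip force at its end, in the units of the state.
- ctrl.get_state(): the state, without advancing time (a new reading comes with each control period).
- ctrl.read_camera(name): name is "scene" or "side" or "wrist"; returns the picture (420x560x3 uint8, red, green, blue); there is no depth.
- ctrl.get_calibration(name): a dict with "fx", "fy", "cx", "cy" (pixels), "dist_coeffs" ([k1, k2, p1, p2, k3] as OpenCV has them; the pictures are not rectified), "xyz" and "orientation" of the camera in the world; the wrist camera has in their place "hand_eye" (4x4, takes a point from camera to tool coordinates, whose origin is the TCP and whose axes are the flange's). Camera axes: x right, y up, looking along -z (the intrinsics and any distortion apply to the point x, -y, -z); pixel columns grow to the right and rows downward; lengths in m; the calibration is good to about 2 mm. A picture is of the moment at which its call begins: read the wrist's pose just before it. get_calibration takes no time and is no camera call.
- ctrl.sign_off(): hands the job in; it is judged then, once.
Trained networks look in the newest picture that a camera, given by its name, has taken for a name from the list of things; names that differ only in an ending like _2 or _b are one class to them, and where a whole thing is asked for, a point or a joint stands for the part that bears it (a point fixed in the world has none). Each returns a list of dicts, best first, with "p" (0 to 1); they miss things now and then, are a little off and sometimes report something else, mostly with a low value. They report only what shows in the picture. A call takes as long as a camera call.
- ctrl.boxes_of(thing, camera): "xy" ([column, row] as shares, 0 to 1, of the picture: columns of its width, rows of its height, amid what is visible of it).
- ctrl.silhouettes(thing, camera): "pixels" (420x560 bool, what is visible of it) and "xy" ([column, row] as shares, 0 to 1, of the picture: columns of its width, rows of its height, amid what is visible of it).
The state is a dict: "time": time; "qpos": joint angles; "dq": joint speeds; "joint_efforts": joint torques, N m; "eef_pos": TCP position; "tcp_rot": TCP orientation; "contact_force": force on the tool from outside, world axes, zero at the start; "wrist_torque": the same for the moment, N m; "opening": opening from 0.0 (shut) to 1.0 (fully open); "finger_force": force on a finger pad.
Only numpy, scipy, OpenCV 4.12 (cv2) and the standard library are available. Lean on these libraries where they do the work, as an engineer would, in place of code of your own. Each camera call takes 0.05 s, during which the arm holds its last target. There are 200 camera calls.

TASK

With shut fingertips, run along the curved row of four sliding rests on the dark steel speaker jig, starting from the square fixed pad and going towards the round one, and push the rests down one after another until each is level with the two fixed pads, not deeper. Do it lightly and grasp nothing: leave the jig in its place and the other things on and around it where they are, and finish clear of everything.

Things in the scene. Friction and masses are not known exactly. Their poses are not given: they have to be found in the camera images.
- jig: dark steel jig plate, 135 mm (x) by 250 mm (y), 18 mm thick, about 4 kg, loose on the table at any yaw. Origin on its underside: the plate spans x -30 to +105, y -125 to +125 mm. On it a row of six steel things, 40 mm apart along an arc of radius 130 mm centred at x 130, y 0 mm: square pad (at +y), rests 1, 2, 3, 4, round pad (at -y)
- square_pad (a point): centre of the flat top of the square fixed steel pad, 34 x 34 mm, where the row begins; its top is 40 mm above the table and is the level wanted for the rests; at x 36.6, y 90.4 mm in the jig's frame
- round_pad (a point): centre of the flat top of the round fixed steel pad, 24 mm across, where the row ends; top at the same 40 mm height; at x 36.6, y -90.4 mm in the jig's frame
- rest1_top (a point): centre of the top of rest 1 (number 1 counted from the square pad): a steel cap 36 mm across, with a flat 8 mm middle and a 27 degree slope falling 7.1 mm to its rim, cap 10 mm high; it stands 3 to 5.5 mm proud of the pads at the start; at x 13.6, y 57.9 mm in the jig's frame
- rest1 (a joint): how far rest 1 is pushed down, m: 0 fully up (8 mm proud of the pads), 0.008 exactly level with the pads, 0.014 bottomed. It slides stiffly: about 2 N moves it, it has no spring and stays where it is left
- rest2_top (a point): centre of the top of rest 2 (number 2 counted from the square pad): a steel cap 36 mm across, with a flat 8 mm middle and a 27 degree slope falling 7.1 mm to its rim, cap 10 mm high; it stands 3 to 5.5 mm proud of the pads at the start; at x 1.5, y 19.9 mm in the jig's frame
- rest2 (a joint): how far rest 2 is pushed down, m: 0 fully up (8 mm proud of the pads), 0.008 exactly level with the pads, 0.014 bottomed. It slides stiffly: about 2 N moves it, it has no spring and stays where it is left
- rest3_top (a point): centre of the top of rest 3 (number 3 counted from the square pad): a steel cap 36 mm across, with a flat 8 mm middle and a 27 degree slope falling 7.1 mm to its rim, cap 10 mm high; it stands 3 to 5.5 mm proud of the pads at the start; at x 1.5, y -19.9 mm in the jig's frame
- rest3 (a joint): how far rest 3 is pushed down, m: 0 fully up (8 mm proud of the pads), 0.008 exactly level with the pads, 0.014 bottomed. It slides stiffly: about 2 N moves it, it has no spring and stays where it is left
- rest4_top (a point): centre of the top of rest 4 (number 4 counted from the square pad): a steel cap 36 mm across, with a flat 8 mm middle and a 27 degree slope falling 7.1 mm to its rim, cap 10 mm high; it stands 3 to 5.5 mm proud of the pads at the start; at x 13.6, y -57.9 mm in the jig's frame
- rest4 (a joint): how far rest 4 is pushed down, m: 0 fully up (8 mm proud of the pads), 0.008 exactly level with the pads, 0.014 bottomed. It slides stiffly: about 2 N moves it, it has no spring and stays where it is left
- coil_former: bystander: copper tube 38 mm across, 35 mm high, standing on the jig plate inside the bend of the row; origin at the centre of its underside
- pole_washer: bystander: brass washer 32 mm across, 6 mm thick, lying on the jig plate inside the bend; origin at the centre of its underside
- screwdriver: bystander: screwdriver 170 mm long with a black handle, lying on the table beside the jig's -x edge; origin at the centre of its underside
- woofer: bystander: black loudspeaker 166 mm across, 75 mm high, face up on the table; origin at the centre of its underside
- midrange: bystander: smaller black loudspeaker 110 mm across, 52 mm high, face up; origin at the centre of its underside
- glue_bottle: bystander: white bottle 44 mm across, 120 mm high; origin at the centre of its underside
- magnet_ring: bystander: dark ring magnet 84 mm across, 16 mm thick; origin at the centre of its underside
- test_weight: bystander: bright steel cylinder 34 mm across, 40 mm high, standing on the table beside the jig's +x edge; origin at the centre of its underside

How it is judged:
By the outcome, as a careful person would: the job done as asked, in the order asked, and still so for the second after the job is handed in, with the robot touching nothing.
It also fails if it takes over 48 s, if anything falls off the work surface, if the arm or the gripper's body presses on something with over 40 N, if the wrist force passes 120 N, or if a joint passes its speed limit or range.

## Working session

There is one attempt and no reset: what is moved stays moved. The work goes in short steps, Python scripts to look and compute and a tool call to move; the robot and the scene stay as the last step left them, time stands still between calls to the robot, and variables do not carry over. Pictures are saved under pics/ and viewed, at most 10 in all, crops included, and the job is handed in when it is done.

Besides the shell and the picture viewer there is one more tool, called after "Call:" by a JSON object that holds its "name" and its "arguments". apply_moves: Moves the arm, as the interface text tells. Shifts and turns lie within -1 to 1; 1 stands for 0.8 m of shift or 45 degrees of turn. Its arguments: {"type":"object","properties":{"series":{"type":"array"},"jaw":{"type":"number"},"squeeze":{"type":"number"}},"required":["series"]}

```bash
mkdir -p pics; ls; cat > h.py <<'E'
import numpy as np, cv2
from scipy.spatial.transform import Rotation as R
from plant import ctrl
def pose(cam, st=None):
    c=ctrl.get_calibration(cam)
    if 'hand_eye' in c:
        T=np.eye(4);T[:3,:3]=R.from_quat(st['tcp_rot']).as_matrix();T[:3,3]=st['eef_pos'];T=T@np.array(c['hand_eye'])
    else:
        T=np.eye(4);T[:3,:3]=R.from_quat(c['orientation']).as_matrix();T[:3,3]=c['xyz']
    K=np.array([[c['fx'],0,c['cx']],[0,c['fy'],c['cy']],[0,0,1.]])
    return T,K,np.array(c['dist_coeffs'],float)
def project(P,cam,st=None):
    T,K,d=pose(cam,st); p=(np.atleast_2d(P)-T[:3,3])@T[:3,:3]*[1,-1,-1]
    return cv2.projectPoints(p,np.zeros(3),np.zeros(3),K,d)[0][:,0]
def back(uv,z,cam,st=None):
    T,K,d=pose(cam,st); n=cv2.undistortPoints(np.array(uv,float).reshape(-1,1,2),K,d)[:,0]
    r=np.c_[n[:,0],-n[:,1],-np.ones(len(n))]@T[:3,:3].T
    return T[:3,3]+r*((z-T[2,3])/r[:,2])[:,None]
NAMES={'square_pad':(36.6,90.4,40),'round_pad':(36.6,-90.4,40),'rest1_top':(13.6,57.9,44),'rest2_top':(1.5,19.9,44),'rest3_top':(1.5,-19.9,44),'rest4_top':(13.6,-57.9,44)}
E
python3 - <<'E'
from h import *
for cam in ['scene','side']:
    im=ctrl.read_camera(cam); cv2.imwrite(f'pics/{cam}0.png',im[:,:,::-1])
    print(cam,np.round(pose(cam)[0],3).tolist())
    for n in ['jig','square_pad','round_pad','rest1_top','coil_former','test_weight','glue_bottle']:
        for r in ctrl.boxes_of(n,cam)[:5]:
            uv=np.array(r['xy'])*[560,420]; print(cam,n,round(r['p'],2),uv.round(1),back([uv],0.04,cam).round(3)[0])
print(ctrl.get_state())
E
```

```text
pics
scene [[0.761, -0.532, 0.372, 1.041], [0.649, 0.615, -0.448, -0.627], [0.01, 0.582, 0.813, 1.222], [0.0, 0.0, 0.0, 1.0]]
scene jig 0.71 [276.6 237.3] [ 0.543 -0.072  0.04 ]
scene jig 0.42 [259.  238.1] [ 0.51  -0.104  0.04 ]
scene square_pad 0.65 [290.3 229.2] [ 0.553 -0.03   0.04 ]
scene square_pad 0.57 [274.5 241. ] [ 0.546 -0.084  0.04 ]
scene square_pad 0.47 [292.8 241.3] [ 0.583 -0.054  0.04 ]
scene round_pad 0.89 [272.8 237.7] [ 0.536 -0.08   0.04 ]
scene rest1_top 0.59 [290.7 243.1] [ 0.582 -0.062  0.04 ]
scene coil_former 0.65 [256.2 237.5] [ 0.503 -0.108  0.04 ]
scene test_weight 0.66 [250.1 219.8] [ 0.453 -0.077  0.04 ]
scene test_weight 0.62 [234.3 235.4] [ 0.456 -0.14   0.04 ]
scene test_weight 0.42 [282.  219.6] [ 0.517 -0.021  0.04 ]
scene glue_bottle 0.75 [132.9 266.2] [ 0.327 -0.372  0.04 ]
side [[0.965, 0.129, -0.226, 0.145], [-0.26, 0.493, -0.83, -1.198], [0.004, 0.86, 0.51, 0.819], [0.0, 0.0, 0.0, 1.0]]
side square_pad 0.6 [304.1 245.6] [ 0.515 -0.115  0.04 ]
side round_pad 0.82 [307.1 245.1] [ 0.524 -0.115  0.04 ]
side round_pad 0.46 [309.7 226.6] [ 0.558 -0.
[... 440 characters left out ...]
array([-1.47895670e+00,  2.86273307e-01,  1.57668112e+00,  1.44002412e-05,
        1.27861023e+00, -1.50018627e-01]), 'dq': array([-1.45087321e-05, -3.23829342e-04,  4.20667760e-04,  5.30774784e-04,
        2.23017099e-03,  1.20566312e-03]), 'joint_efforts': array([ 4.60325391e-04, -4.05915284e+01, -2.92921650e+01, -2.05891356e-04,
        4.10891835e-04, -9.23179357e-06]), 'eef_pos': array([ 0.16168683, -0.65534167,  0.21455292]), 'tcp_rot': array([9.92697230e-01, 1.20632540e-01, 6.48493362e-06, 1.41924487e-05]), 'contact_force': array([ 0.73761071,  0.63024697, -1.03609026]), 'wrist_torque': array([ 0.00606539,  0.02605018, -0.04573334]), 'finger_force': 0.0, 'opening': 1.0020860167677703}
```

```bash
python3 - <<'E'
import cv2
a=cv2.imread('pics/scene0.png')[150:330,180:400]; b=cv2.imread('pics/side0.png')[150:330,210:430]
cv2.imwrite('pics/c0.png',cv2.resize(cv2.vconcat([a,b])[:,:],None,fx=1.66,fy=1.66,interpolation=3))
import numpy as np
cv2.imwrite('pics/c0.png',cv2.resize(cv2.hconcat([a,b]),(800,327),interpolation=cv2.INTER_CUBIC))
E
```

```text
(no output)
```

View pics/c0.png

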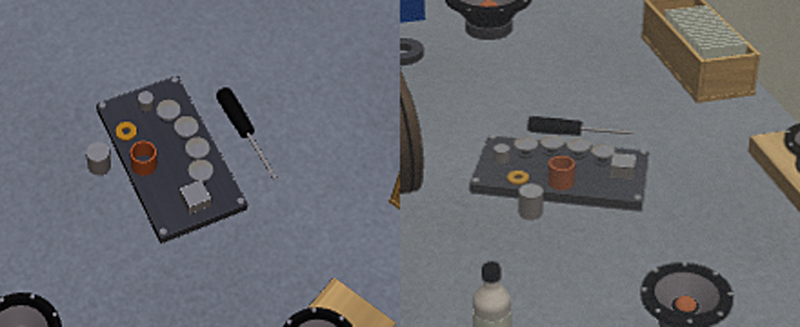

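View pics/scene0.png

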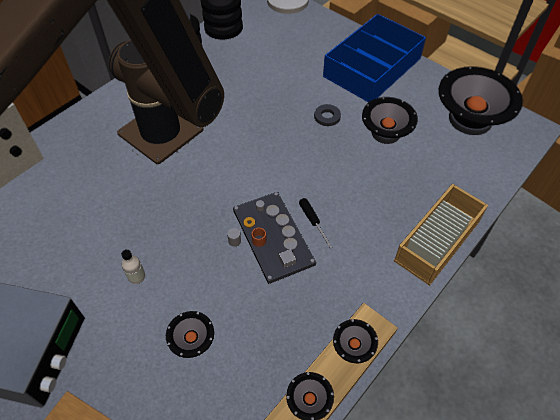

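```bash
cat >> h.py <<'E'
KEYS=['square_pad','rest1_top','rest2_top','rest3_top','rest4_top','round_pad']
J=np.array([NAMES[k] for k in KEYS])/1000
def world(p,J=J):
    x,y,a=p; c,s=np.cos(a),np.sin(a); J=np.atleast_2d(J)
    return np.c_[x+c*J[:,0]-s*J[:,1],y+s*J[:,0]+c*J[:,1],J[:,2]]
E
python3 - <<'E'
from h import *
from scipy.optimize import least_squares
obs={'scene':[(195,191),(201,169),(197,147),(186,125),(168,109),(146,97)],'side':[(222,158),(203,152),(178,146),(152,144),(126,146),(102,148)]}
off={'scene':(180,150),'side':(210,150)}
O={k:np.array(v)/(800/440)+off[k] for k,v in obs.items()}
for cams in (['scene'],['side'],['scene','side']):
    f=lambda p:np.concatenate([(project(world(p),c)-O[c]).ravel() for c in cams])
    for a0 in (0,2,4):
        s=least_squares(f,[.53,-.09,a0]); 
        if s.cost<100: print(cams,s.x.round(4),s.cost.round(2))
p=s.x
for n,z,uv in [('former',.053,(144,149)),('washer',.024,(126,130)),('weight',.04,(98,149))]:
    w=back([np.array(uv)/1.818+[180,150]],z,'scene')[0]; a=p[2]; d=w[:2]-p[:2]
    print(n,w.round(3),'jig',np.round([np.cos(a)*d[0]+np.sin(a)*d[1],-np.sin(a)*d[0]+np.cos(a)*d[1]],3))
print(world(p).round(3)); print(np.round(ctrl.get_calibration('wrist')['hand_eye'],3))
E
```

```text
['scene'] [ 0.5356 -0.0267 -2.0136] 2.55
['scene'] [ 0.5356 -0.0267  4.2696] 2.55
['scene'] [ 0.5356 -0.0267  4.2696] 2.55
['side'] [ 0.5304 -0.0379 -1.9905] 10.52
['side'] [ 0.5304 -0.0379  4.2927] 10.52
['side'] [ 0.5304 -0.0379  4.2927] 10.52
['scene', 'side'] [ 0.5343 -0.0292 -2.0066] 27.78
['scene', 'side'] [ 0.5343 -0.0292  4.2766] 27.78
['scene', 'side'] [ 0.5343 -0.0292  4.2766] 27.78
former [ 0.503 -0.096  0.053] jig [0.073 0.   ]
washer [ 0.448 -0.075  0.024] jig [ 0.078 -0.059]
weight [ 0.447 -0.133  0.04 ] jig [ 0.131 -0.035]
[[ 0.601 -0.101  0.04 ]
 [ 0.581 -0.066  0.044]
 [ 0.552 -0.039  0.044]
 [ 0.516 -0.022  0.044]
 [ 0.476 -0.017  0.044]
 [ 0.437 -0.024  0.04 ]]
[[-0.     0.963  0.27   0.068]
 [ 1.    -0.     0.001 -0.001]
 [ 0.001  0.27  -0.963 -0.16 ]
 [ 0.     0.     0.     1.   ]]
```

Call:
{"name": "apply_moves", "arguments": {"series": [[0.447, 0.756, 0, 0, 0, 0], [0.447, 0.756, 0, 0, 0, 0], [0.447, 0.756, 0, 0, 0, 0], [0.447, 0.756, 0, 0, 0, 0], [0.447, 0.756, 0, 0, 0, 0], [0.447, 0.756, 0, 0, 0, 0], [0.447, 0.756, 0, 0, 0, 0], [0.447, 0.756, 0, 0, 0, 0], [0.447, 0.756, 0, 0, 0, 0], [0.447, 0.756, 0, 0, 0, 0], [0.447, 0.756, 0, 0, 0, 0], [0.447, 0.756, 0, 0, 0, 0], [0.447, 0.756, 0, 0, 0, 0], [0.447, 0.756, 0, 0, 0, 0], [0.447, 0.756, 0, 0, 0, 0], [0.447, 0.756, 0, 0, 0, 0], [0.447, 0.756, 0, 0, 0, 0]], "jaw": 0}}

```text
time: 2.92
eef_pos: [0.5191, -0.0511, 0.2146]
tcp_rot: [0.993, 0.12, 0.0, 0.0]
contact_force: [-0.4, -0.3, -0.2]
opening: 0.005
finger_force: 0.0
```

```bash
python3 - <<'E'
from h import *
st=ctrl.get_state(); im=ctrl.read_camera('wrist'); cv2.imwrite('pics/w1.png',im[:,:,::-1])
np.savez('w1.npz',eef_pos=st['eef_pos'],tcp_rot=st['tcp_rot'])
for k in KEYS:
    for r in ctrl.silhouettes(k,'wrist')[:4]:
        uv=np.array(r['xy'])*[560,420]; print(k,round(r['p'],2),uv.round(1),r['pixels'].sum(),back([uv],NAMES[k][2]/1000,'wrist',st).round(4)[0])
print(project(world([.5356,-.0267,-2.0136]),'wrist',st).round(0).tolist())
print(st['eef_pos'],st['contact_force'],st['time'])
E
```

```text
square_pad 0.63 [294.1 167.2] 23948 [ 0.5428 -0.0602  0.04  ]
rest1_top 0.58 [304.8 131.3] 1019 [ 0.5802 -0.0613  0.044 ]
rest1_top 0.32 [247.  179.7] 890 [ 0.5194 -0.0164  0.044 ]
rest2_top 0.69 [272.4 152.3] 969 [ 0.5526 -0.0351  0.044 ]
rest2_top 0.35 [234.7 217.9] 803 [ 0.4766 -0.0125  0.044 ]
rest3_top 0.56 [250. 184.] 877 [ 0.5158 -0.0203  0.044 ]
rest4_top 0.57 [236.4 217.5] 819 [ 0.4774 -0.0141  0.044 ]
rest4_top 0.55 [294.2 166.7] 23884 [ 0.5438 -0.0599  0.044 ]
rest4_top 0.38 [333.8 259.8] 993 [ 0.4554 -0.1276  0.044 ]
round_pad 0.96 [293.1 170.3] 23791 [ 0.5394 -0.06    0.04  ]
round_pad 0.42 [237. 216.] 826 [ 0.4779 -0.0142  0.04  ]
round_pad 0.21 [322.6 216.6] 915 [ 0.499  -0.1029  0.04  ]
[[346.0, 119.0], [308.0, 130.0], [274.0, 152.0], [249.0, 183.0], [236.0, 217.0], [236.0, 251.0]]
[ 0.51908342 -0.05113285  0.21457064] [-0.36786818 -0.33579522 -0.22777272] 2.925
```

View pics/w1.png

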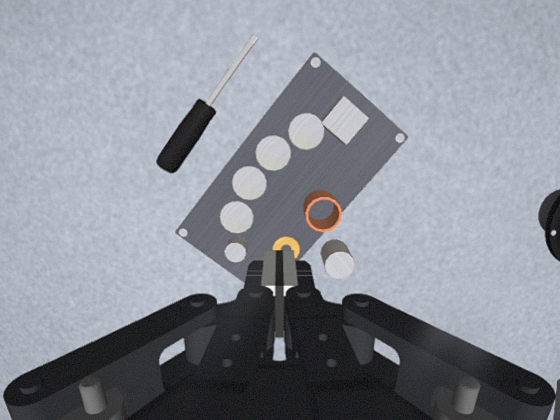

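```bash
python3 - <<'E'
from h import *
from scipy.optimize import least_squares
st=dict(np.load('w1.npz'))
O=np.array([(346,119),(306.5,131),(273,152.5),(249.3,183),(236.5,217),(235.5,246)]); 
f=lambda p:(project(world(p),'wrist',st)-O)[:5].ravel()
s=least_squares(f,[.5356,-.0267,-2.0136]);print(s.x.round(4),f(s.x).round(1))
W=world(s.x);W0=world([.5356,-.0267,-2.0136])
print(W.round(4),W0.round(4)); A=(W+W0)/2
print('avg',A.round(4)); print('units',((A-[.5191,-.0511,0])[:,:2]/.8).round(4))
print(ctrl.nose_length)
E
```

```text
[ 0.5353 -0.0262 -2.0112] [-0.3  0.2  0.7 -0.8  0.4  0.  -0.3 -0.  -0.4  0.7]
[[ 0.6014 -0.0979  0.04  ]
 [ 0.5818 -0.0632  0.044 ]
 [ 0.5526 -0.0361  0.044 ]
 [ 0.5166 -0.0191  0.044 ]
 [ 0.4771 -0.0139  0.044 ]
 [ 0.4379 -0.0208  0.04  ]] [[ 0.6016 -0.0985  0.04  ]
 [ 0.5821 -0.0638  0.044 ]
 [ 0.5529 -0.0366  0.044 ]
 [ 0.517  -0.0195  0.044 ]
 [ 0.4775 -0.0142  0.044 ]
 [ 0.4382 -0.021   0.04  ]]
avg [[ 0.6015 -0.0982  0.04  ]
 [ 0.582  -0.0635  0.044 ]
 [ 0.5528 -0.0363  0.044 ]
 [ 0.5168 -0.0193  0.044 ]
 [ 0.4773 -0.014   0.044 ]
 [ 0.4381 -0.0209  0.04  ]]
units [[ 0.103  -0.0589]
 [ 0.0786 -0.0155]
 [ 0.0421  0.0185]
 [-0.0029  0.0397]
 [-0.0523  0.0463]
 [-0.1013  0.0377]]
0.019
```

Call:
{"name": "apply_moves", "arguments": {"series": [[0.103, -0.059, 0, 0, 0, 0], [0.103, -0.059, 0, 0, 0, 0], [0.103, -0.059, -0.1, 0, 0, 0], [0.103, -0.059, -0.16, 0, 0, 0], [0.103, -0.059, -0.18, 0, 0, 0], [0.103, -0.059, -0.188, 0, 0, 0], [0.103, -0.059, -0.19, 0, 0, 0], [0.103, -0.059, -0.19, 0, 0, 0], [0.103, -0.059, -0.19, 0, 0, 0]]}}

```text
time: 4.4
eef_pos: [0.6029, -0.0981, 0.0645]
tcp_rot: [0.993, 0.121, 0.002, 0.001]
contact_force: [-1.0, 0.3, -1.0]
opening: -0.002
finger_force: 0.0
```

Call:
{"name": "apply_moves", "arguments": {"series": [[0, 0, 0, 0, 0, 0], [0, 0, 0, 0, 0, 0], [0, 0, 0, 0, 0, 0], [0, 0, 0, 0, 0, 0]]}}

```text
time: 4.9
eef_pos: [0.6016, -0.0977, 0.0624]
tcp_rot: [0.993, 0.121, -0.0, -0.0]
contact_force: [-0.0, 0.4, 0.9]
opening: -0.002
finger_force: 0.0
```

Call:
{"name": "apply_moves", "arguments": {"series": [[0, 0, -0.002, 0, 0, 0], [0, 0, -0.003, 0, 0, 0], [0, 0, -0.0035, 0, 0, 0], [0, 0, -0.0035, 0, 0, 0], [0, 0, -0.0035, 0, 0, 0], [0, 0, -0.0035, 0, 0, 0]]}}

```text
time: 5.65
eef_pos: [0.6017, -0.0978, 0.0598]
tcp_rot: [0.993, 0.121, 0.0, 0.0]
contact_force: [0.3, 0.1, 0.2]
opening: -0.001
finger_force: 0.0
```

Call:
{"name": "apply_moves", "arguments": {"series": [[0, 0, -0.0005, 0, 0, 0], [0, 0, -0.0005, 0, 0, 0], [0, 0, -0.0005, 0, 0, 0]]}}

```text
time: 6.02
eef_pos: [0.6016, -0.0977, 0.0593]
tcp_rot: [0.993, 0.121, -0.0, 0.0]
contact_force: [-0.1, -0.3, -0.1]
opening: -0.001
finger_force: 0.0
```

Call:
{"name": "apply_moves", "arguments": {"series": [[0, 0, -0.0005, 0, 0, 0], [0, 0, -0.0005, 0, 0, 0], [0, 0, -0.0005, 0, 0, 0]]}}

```text
time: 6.4
eef_pos: [0.6016, -0.0977, 0.0589]
tcp_rot: [0.993, 0.121, -0.0, -0.0]
contact_force: [0.5, 0.9, -0.7]
opening: -0.002
finger_force: 0.0
```

Call:
{"name": "apply_moves", "arguments": {"series": [[0, 0, -0.0004, 0, 0, 0], [0, 0, -0.0004, 0, 0, 0], [0, 0, -0.0004, 0, 0, 0]]}}

```text
time: 6.78
eef_pos: [0.6017, -0.0977, 0.0586]
tcp_rot: [0.993, 0.121, 0.0, -0.0]
contact_force: [0.0, 0.9, -0.7]
opening: 0.001
finger_force: 0.0
```

Call:
{"name": "apply_moves", "arguments": {"series": [[0, 0, -0.0005, 0, 0, 0], [0, 0, -0.0005, 0, 0, 0], [0, 0, -0.0005, 0, 0, 0]]}}

```text
time: 7.15
eef_pos: [0.6016, -0.0977, 0.0582]
tcp_rot: [0.993, 0.121, -0.0, -0.0]
contact_force: [0.7, -0.2, 0.0]
opening: 0.005
finger_force: 0.0
```

Call:
{"name": "apply_moves", "arguments": {"series": [[0, 0, -0.0005, 0, 0, 0], [0, 0, -0.0005, 0, 0, 0], [0, 0, -0.0005, 0, 0, 0]]}}

```text
time: 7.52
eef_pos: [0.6017, -0.0977, 0.0578]
tcp_rot: [0.993, 0.121, 0.0, 0.0]
contact_force: [0.5, 0.4, 0.5]
opening: 0.0
finger_force: 0.0
```

Call:
{"name": "apply_moves", "arguments": {"series": [[0, 0, -0.0005, 0, 0, 0], [0, 0, -0.0005, 0, 0, 0], [0, 0, -0.0005, 0, 0, 0]]}}

```text
time: 7.9
eef_pos: [0.6017, -0.0978, 0.0574]
tcp_rot: [0.993, 0.121, 0.0, 0.0]
contact_force: [-0.5, 0.1, -0.0]
opening: -0.002
finger_force: 0.0
```

```bash
python3 - <<'E'
from h import *
st=ctrl.get_state();im=ctrl.read_camera('wrist'); side=ctrl.read_camera('side')
a=im[150:360,140:420]; b=side[190:280,250:370]
cv2.imwrite('pics/w2.png',np.hstack([cv2.resize(a,(440,330)),cv2.resize(b,(360,330),interpolation=2)[:330]])[:,:,::-1])
print(st['eef_pos'],st['contact_force'])
E
```

```text
[ 0.60167842 -0.0977588   0.05741647] [-0.5069228   0.08037008 -0.00099222]
```

View pics/w2.png

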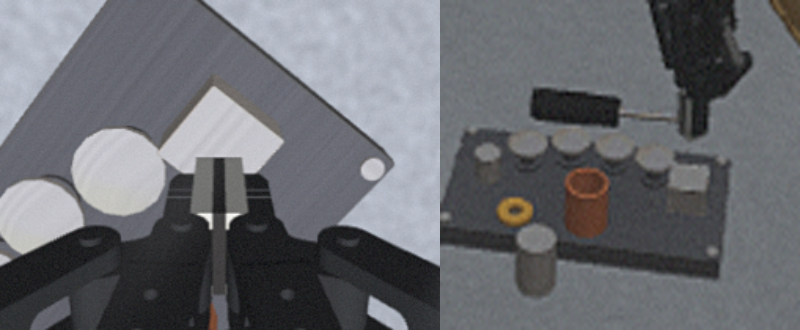

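```bash
python3 - <<'E'
from h import *
st=ctrl.get_state();tip=st['eef_pos']-[0,0,.019]
W=world([.5354,-.0265,-2.0124])
side=ctrl.read_camera('side');sc=ctrl.read_camera('scene')
for im,c in((side,'side'),(sc,'scene')):
    pj=project(np.vstack([W,tip,st['eef_pos']]),c);print(c,pj.round(1).tolist())
def crop(im,c):
    u,v=project(tip,c)[0].astype(int);a=np.ascontiguousarray(im[v-60:v+60,u-80:u+80]);a=cv2.resize(a,(400,300),interpolation=cv2.INTER_NEAREST)
    for i,q in enumerate(project(np.vstack([W,tip]),c)):
        cv2.circle(a,tuple(int(t) for t in (q-[u-80,v-60])*2.5),2,(255,0,0) if i<6 else (0,255,0),-1)
    return a
w=ctrl.read_camera('wrist');print('wrist',project(np.vstack([W,tip,st['eef_pos']]),'wrist',st).round(1).tolist())
q=project(np.vstack([W,tip]),'wrist',st)
w=np.ascontiguousarray(w[150:360,140:420])
for i,t in enumerate(q): cv2.circle(w,(int(t[0]-140),int(t[1]-150)),2,(255,0,0) if i<6 else (0,255,0),-1)
out=np.vstack([np.hstack([crop(side,'side'),crop(sc,'scene')]),np.hstack([cv2.resize(w,(400,300)),np.zeros((300,400,3),np.uint8)])])
cv2.imwrite('pics/t.png',out[:,:,::-1])
E
```

```text
side [[333.0, 237.4], [321.8, 230.3], [308.4, 226.6], [294.0, 225.2], [279.5, 226.1], [266.2, 230.7], [333.0, 237.8], [333.4, 231.8]]
scene [[287.3, 256.6], [290.3, 242.7], [288.5, 229.8], [282.4, 218.3], [272.5, 209.1], [260.0, 203.8], [287.5, 256.9], [287.6, 253.1]]
wrist [[281.3, 242.5], [214.8, 262.2], [161.9, 295.0], [128.9, 337.0], [116.7, 381.8], [125.2, 419.7], [280.6, 241.0], [280.7, 253.9]]
```

View pics/t.png

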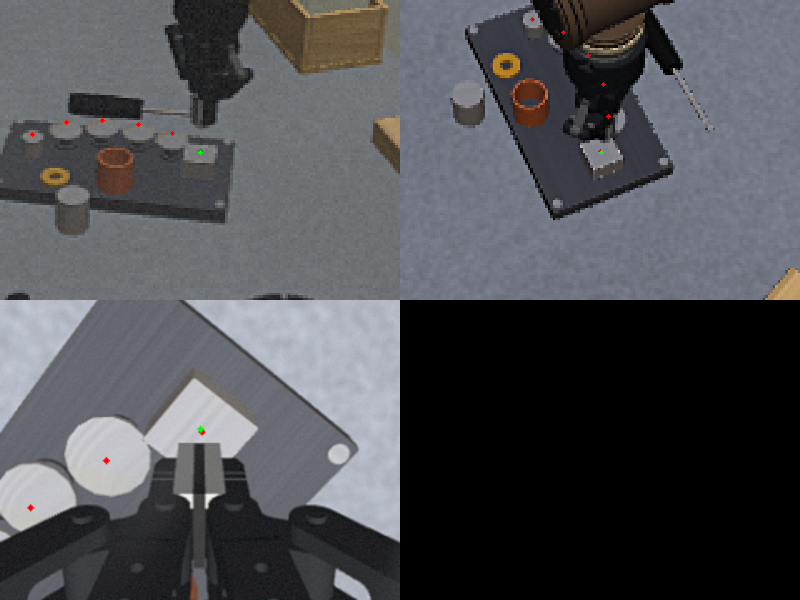

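```bash
python3 - <<'E'
from h import *
from scipy.optimize import least_squares
st=ctrl.get_state();Rt=R.from_quat(st['tcp_rot']).as_matrix()
for s in (-.02,-.01,0,.01,.019):
    print(s,[project(st['eef_pos']+Rt@[x,y,s],'wrist',st)[0].round(0).tolist() for x,y in((.011,0),(.011,.0145),(-.011,0))])
ps=np.array([333+(204-200)/2.5,237.4+(123-151)/2.5]);pc=np.array([287.3-.2,256.6+(136-152)/2.5])
s=least_squares(lambda X:np.r_[project(X,'side')[0]-ps,project(X,'scene')[0]-pc],[.6,-.1,.06]);print('tri',s.x.round(4),s.fun.round(1),st['eef_pos'])
E
```

```text
-0.02 [[281.0, 249.0], [313.0, 249.0], [281.0, 292.0]]
-0.01 [[281.0, 241.0], [311.0, 241.0], [281.0, 282.0]]
0 [[281.0, 234.0], [309.0, 234.0], [281.0, 273.0]]
0.01 [[281.0, 228.0], [307.0, 228.0], [281.0, 265.0]]
0.019 [[281.0, 223.0], [306.0, 223.0], [281.0, 258.0]]
tri [ 0.6026 -0.1009  0.0765] [ 0.  0. -0. -0.] [ 0.60165117 -0.09770997  0.05740819]
```

Call:
{"name": "apply_moves", "arguments": {"series": [[0, 0, -0.015, 0, 0, 0], [0, 0, -0.025, 0, 0, 0], [0, 0, -0.032, 0, 0, 0], [0, 0, -0.035, 0, 0, 0], [0, 0, -0.035, 0, 0, 0], [0, 0, -0.035, 0, 0, 0], [0, 0, -0.035, 0, 0, 0]]}}

```text
time: 9.02
eef_pos: [0.6019, -0.0978, 0.0298]
tcp_rot: [0.993, 0.121, 0.0, 0.0]
contact_force: [1.0, 0.3, 0.1]
opening: -0.002
finger_force: 0.0
```

Call:
{"name": "apply_moves", "arguments": {"series": [[0, 0, -0.0015, 0, 0, 0], [0, 0, -0.0015, 0, 0, 0], [0, 0, -0.0015, 0, 0, 0]]}}

```text
time: 9.4
eef_pos: [0.6016, -0.0977, 0.0282]
tcp_rot: [0.993, 0.121, -0.0, -0.0]
contact_force: [0.9, -0.4, -1.1]
opening: -0.002
finger_force: 0.0
```

```bash
python3 - <<'E'
from h import *
st=ctrl.get_state();W=world([.5354,-.0265,-2.0124])
side=ctrl.read_camera('side');sc=ctrl.read_camera('scene')
def crop(im,c):
    u,v=project(W[0],c)[0].astype(int);return cv2.resize(im[v-30:v+30,u-40:u+40],(400,300),interpolation=cv2.INTER_NEAREST)
cv2.imwrite('pics/t2.png',np.hstack([crop(side,'side'),crop(sc,'scene')])[:,:,::-1]);print(st['eef_pos'],st['contact_force'])
E
```

```text
[ 0.60163192 -0.09773419  0.02817791] [ 0.85980083 -0.38420313 -1.1145464 ]
```

View pics/t2.png

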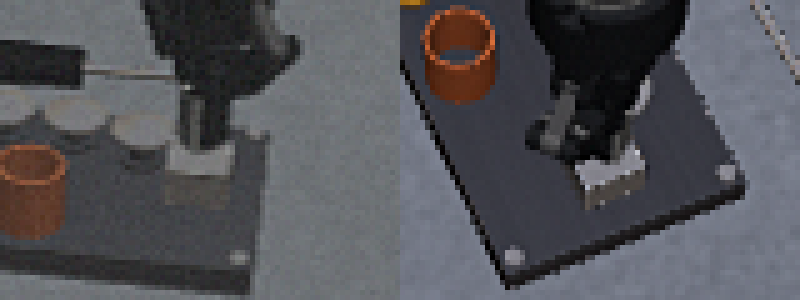

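Call:
{"name": "apply_moves", "arguments": {"series": [[0, 0, -0.0015, 0, 0, 0], [0, 0, -0.0015, 0, 0, 0], [0, 0, -0.0015, 0, 0, 0]]}}

```text
time: 9.88
eef_pos: [0.6017, -0.0977, 0.027]
tcp_rot: [0.993, 0.121, -0.0, -0.0]
contact_force: [0.5, -0.7, -0.4]
opening: -0.006
finger_force: 0.0
```

Call:
{"name": "apply_moves", "arguments": {"series": [[0, 0, -0.001, 0, 0, 0], [0, 0, -0.001, 0, 0, 0], [0, 0, -0.001, 0, 0, 0]]}}

```text
time: 10.25
eef_pos: [0.6017, -0.0977, 0.0262]
tcp_rot: [0.993, 0.121, -0.0, -0.0]
contact_force: [-0.4, -0.2, 0.9]
opening: 0.001
finger_force: 0.0
```

Call:
{"name": "apply_moves", "arguments": {"series": [[0, 0, -0.001, 0, 0, 0], [0, 0, -0.001, 0, 0, 0], [0, 0, -0.001, 0, 0, 0]]}}

```text
time: 10.62
eef_pos: [0.6016, -0.0977, 0.0254]
tcp_rot: [0.993, 0.121, -0.0, -0.0]
contact_force: [-0.7, 0.5, -0.3]
opening: -0.005
finger_force: 0.0
```

Call:
{"name": "apply_moves", "arguments": {"series": [[0, 0, -0.001, 0, 0, 0], [0, 0, -0.001, 0, 0, 0], [0, 0, -0.001, 0, 0, 0]]}}

```text
time: 11.0
eef_pos: [0.6017, -0.0977, 0.0246]
tcp_rot: [0.993, 0.121, -0.0, -0.0]
contact_force: [-0.7, 0.3, -0.2]
opening: 0.001
finger_force: 0.0
```

Call:
{"name": "apply_moves", "arguments": {"series": [[0, 0, -0.0007, 0, 0, 0], [0, 0, -0.0007, 0, 0, 0], [0, 0, -0.0007, 0, 0, 0]]}}

```text
time: 11.38
eef_pos: [0.6016, -0.0977, 0.024]
tcp_rot: [0.993, 0.121, -0.0, 0.0]
contact_force: [0.3, -0.6, 0.4]
opening: 0.0
finger_force: 0.0
```

Call:
{"name": "apply_moves", "arguments": {"series": [[0, 0, -0.0007, 0, 0, 0], [0, 0, -0.0007, 0, 0, 0], [0, 0, -0.0007, 0, 0, 0]]}}

```text
time: 11.75
eef_pos: [0.6016, -0.0978, 0.0235]
tcp_rot: [0.993, 0.121, -0.0, -0.0]
contact_force: [-0.6, -0.3, 0.6]
opening: 0.0
finger_force: 0.0
```

Call:
{"name": "apply_moves", "arguments": {"series": [[0, 0, -0.0007, 0, 0, 0], [0, 0, -0.0007, 0, 0, 0], [0, 0, -0.0007, 0, 0, 0]]}}

```text
time: 12.12
eef_pos: [0.6017, -0.0978, 0.0233]
tcp_rot: [0.993, 0.121, 0.0, 0.0]
contact_force: [-0.8, -0.2, 3.2]
opening: -0.0
finger_force: 1.7
```

Call:
{"name": "apply_moves", "arguments": {"series": [[0, 0, -0.0007, 0, 0, 0], [0, 0, -0.0007, 0, 0, 0], [0, 0, -0.0007, 0, 0, 0]]}}

```text
time: 12.5
eef_pos: [0.6017, -0.0978, 0.0233]
tcp_rot: [0.993, 0.121, -0.0, 0.0]
contact_force: [-2.1, 0.9, 5.3]
opening: 0.001
finger_force: 3.2
```

Call:
{"name": "apply_moves", "arguments": {"series": [[0, 0, -0.0007, 0, 0, 0], [0, 0, -0.0007, 0, 0, 0], [0, 0, -0.0007, 0, 0, 0]]}}

```text
time: 12.88
eef_pos: [0.6017, -0.0978, 0.0233]
tcp_rot: [0.993, 0.121, -0.0, -0.0]
contact_force: [-3.7, 0.7, 9.7]
opening: -0.002
finger_force: 4.4
```

Call:
{"name": "apply_moves", "arguments": {"series": [[0, 0, 0.006, 0, 0, 0], [0, 0, 0.016, 0, 0, 0], [-0.005, 0.01, 0.016, 0, 0, 0], [-0.0246, 0.0429, 0.016, 0, 0, 0], [-0.0246, 0.0429, 0.016, 0, 0, 0], [-0.0246, 0.0429, 0.016, 0, 0, 0], [-0.0246, 0.0429, 0.013, 0, 0, 0], [-0.0246, 0.0429, 0.009, 0, 0, 0], [-0.0246, 0.0429, 0.006, 0, 0, 0], [-0.0246, 0.0429, 0.004, 0, 0, 0], [-0.0246, 0.0429, 0.0028, 0, 0, 0], [-0.0246, 0.0429, 0.0024, 0, 0, 0], [-0.0246, 0.0429, 0.0024, 0, 0, 0], [-0.0246, 0.0429, 0.0024, 0, 0, 0]]}}

```text
time: 14.62
eef_pos: [0.5822, -0.0635, 0.0239]
tcp_rot: [0.993, 0.121, 0.0, 0.0]
contact_force: [1.1, -1.5, 1.5]
opening: 0.001
finger_force: 0.9
```

Call:
{"name": "apply_moves", "arguments": {"series": [[0, 0, -0.0004, 0, 0, 0], [0, 0, -0.0008, 0, 0, 0], [0, 0, -0.0008, 0, 0, 0], [0, 0, -0.0008, 0, 0, 0]]}}

```text
time: 15.12
eef_pos: [0.5821, -0.0634, 0.0231]
tcp_rot: [0.993, 0.121, 0.0, -0.0]
contact_force: [1.6, -1.7, 1.2]
opening: -0.001
finger_force: 0.8
```

Call:
{"name": "apply_moves", "arguments": {"series": [[0, 0, 0.006, 0, 0, 0], [0, 0, 0.015, 0, 0, 0], [-0.008, 0.0075, 0.015, 0, 0, 0], [-0.0365, 0.034, 0.015, 0, 0, 0], [-0.0365, 0.034, 0.015, 0, 0, 0], [-0.0365, 0.034, 0.015, 0, 0, 0], [-0.0365, 0.034, 0.011, 0, 0, 0], [-0.0365, 0.034, 0.007, 0, 0, 0], [-0.0365, 0.034, 0.004, 0, 0, 0], [-0.0365, 0.034, 0.002, 0, 0, 0], [-0.0365, 0.034, 0.0006, 0, 0, 0], [-0.0365, 0.034, 0.0002, 0, 0, 0], [-0.0365, 0.034, 0.0002, 0, 0, 0], [-0.0365, 0.034, 0.0002, 0, 0, 0], [-0.0365, 0.034, 0.0002, 0, 0, 0]]}}

```text
time: 17.0
eef_pos: [0.5529, -0.0363, 0.0233]
tcp_rot: [0.993, 0.121, 0.0, 0.0]
contact_force: [0.5, -0.3, 1.2]
opening: -0.001
finger_force: 0.6
```

Call:
{"name": "apply_moves", "arguments": {"series": [[0, 0, 0.006, 0, 0, 0], [0, 0, 0.015, 0, 0, 0], [-0.01, 0.005, 0.015, 0, 0, 0], [-0.045, 0.0213, 0.015, 0, 0, 0], [-0.045, 0.0213, 0.015, 0, 0, 0], [-0.045, 0.0213, 0.015, 0, 0, 0], [-0.045, 0.0213, 0.011, 0, 0, 0], [-0.045, 0.0213, 0.007, 0, 0, 0], [-0.045, 0.0213, 0.004, 0, 0, 0], [-0.045, 0.0213, 0.002, 0, 0, 0], [-0.045, 0.0213, 0.0006, 0, 0, 0], [-0.045, 0.0213, 0, 0, 0, 0], [-0.045, 0.0213, 0, 0, 0, 0], [-0.045, 0.0213, 0, 0, 0, 0], [-0.045, 0.0213, 0, 0, 0, 0]]}}

```text
time: 18.88
eef_pos: [0.517, -0.0192, 0.0233]
tcp_rot: [0.993, 0.121, 0.0, 0.0]
contact_force: [0.7, -1.2, 1.4]
opening: -0.001
finger_force: 0.6
```

Call:
{"name": "apply_moves", "arguments": {"series": [[0, 0, 0.006, 0, 0, 0], [0, 0, 0.015, 0, 0, 0], [-0.01, 0.001, 0.015, 0, 0, 0], [-0.0494, 0.0066, 0.015, 0, 0, 0], [-0.0494, 0.0066, 0.015, 0, 0, 0], [-0.0494, 0.0066, 0.015, 0, 0, 0], [-0.0494, 0.0066, 0.011, 0, 0, 0], [-0.0494, 0.0066, 0.007, 0, 0, 0], [-0.0494, 0.0066, 0.004, 0, 0, 0], [-0.0494, 0.0066, 0.002, 0, 0, 0], [-0.0494, 0.0066, 0.0006, 0, 0, 0], [-0.0494, 0.0066, 0, 0, 0, 0], [-0.0494, 0.0066, 0, 0, 0, 0], [-0.0494, 0.0066, 0, 0, 0, 0], [-0.0494, 0.0066, 0, 0, 0, 0]]}}

```text
time: 20.75
eef_pos: [0.4775, -0.014, 0.0234]
tcp_rot: [0.993, 0.121, 0.0, 0.0]
contact_force: [1.5, -0.6, 1.7]
opening: 0.002
finger_force: 0.7
```

Call:
{"name": "apply_moves", "arguments": {"series": [[0, 0, 0.005, 0, 0, 0], [0, 0, 0.03, 0, 0, 0], [0.04, -0.04, 0.24, 0, 0, 0], [0.04, -0.04, 0.24, 0, 0, 0], [0.04, -0.04, 0.24, 0, 0, 0], [0.04, -0.04, 0.24, 0, 0, 0], [0.04, -0.04, 0.24, 0, 0, 0], [0.04, -0.04, 0.24, 0, 0, 0], [0.04, -0.04, 0.24, 0, 0, 0], [0.04, -0.04, 0.24, 0, 0, 0]]}}

```text
time: 22.0
eef_pos: [0.5088, -0.0457, 0.2143]
tcp_rot: [0.993, 0.121, -0.001, -0.0]
contact_force: [-0.6, -0.7, -0.2]
opening: 0.005
finger_force: 0.0
```

```bash
python3 - <<'E'
from h import *
st=ctrl.get_state();im=ctrl.read_camera('wrist').copy();side=ctrl.read_camera('side')
W=world([.5354,-.0265,-2.0124]);W[:,2]=.04
for q in project(W,'wrist',st): cv2.circle(im,tuple(int(t) for t in q.round()),2,(255,0,0),-1)
b=cv2.resize(side[200:275,240:360],(560,350),interpolation=2)
cv2.imwrite('pics/f.png',np.hstack([cv2.resize(im,(400,300)),cv2.resize(b,(400,300))])[:,:,::-1]);print(st['eef_pos'],st['contact_force'],st['time'])
E
```

```text
[ 0.50880371 -0.04565915  0.21433286] [-0.60153923 -0.7489926  -0.23750586] 22.0
```

View pics/f.png

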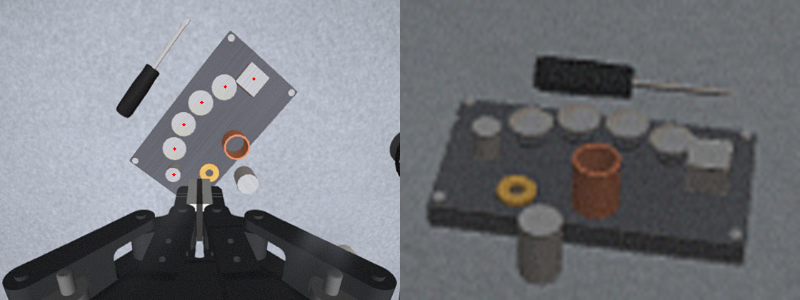

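The picture shows the jig and all the bystanders where they were. The marks for the six row centres, at about (254,78) to (173,174), still fall on their caps, and the gripper is clear.

```bash
python3 -c "from plant import ctrl; print(ctrl.sign_off())"
```

```text
the job is handed in; nothing more can be done
None
```

I pushed rests 1 to 4 down in order, each within about 0.2 mm of the height found by touching the square pad (rest 1 about 0.2 mm deep), lifting between rests; the jig and other things look unmoved, the gripper is clear, and the job was handed in at about 22 s.

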